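# Nest the drained steel cups into one stack

## Task

The two steel cups draining on the sloping wooden stand are dry: take each off its peg and nest it, mouth down, over the steel cup that already stands mouth down on the worktop - first the short one, then the tall one on top, since nothing can nest over the tall one. While still holding each cup, press it home with about 10 N so that its rim sits all round on the shoulder of the cup below, and only then let go. Leave the standing cup where it is and upright, do not jam or force the cups together, and do not shift the candle jar, salt shaker or mug.

Things in the scene. Friction and masses are not known exactly. Their poses are not given: they have to be found in the camera images.
- cup_base: Steel cup alone, mouth down, 92 mm tall, 0.16 kg. Collar: outer radius 34, inner 30.5, from the rim to a flat shoulder at 51 mm. Above: narrow part 41 long, radius 28 tapering to 26 at the closed end. Origin: centre of the mouth; z: mouth to closed end (up here). A cup nested over it is seated with its rim on this shoulder: origins 51 mm apart along z; radial clearance 4.5 at entry, 2.5 when home.
- cup_short: The shorter cup on the stand, identical to cup_base in size and axes (92 tall, 0.13 to 0.21 kg). Mouth down over a peg; its axis leans 30 degrees from vertical with the closed end toward the robot. Draw it off along its axis by over 38 mm. Best gripped round the narrow part, fingers either side along the stand's y. The tall cup seats over it 51 mm up.
- cup_tall: The taller cup on the stand, over the other peg, leaning the same way. Same collar (outer radius 34, inner 30.5, shoulder 51 mm from the rim) and axes, but narrow part 66 mm long, total 117 tall, 0.13 to 0.21 kg. It nests over a short cup (origin 51 mm above that cup's), but no cup can seat over it.
- stand: Fixed bamboo draining stand, 260 mm wide. Origin: centre of its footprint; x level, up the slope, away from the robot; z up. Board 130 mm along the slope, rising 30 degrees toward +x, middle of its top 50 mm above the worktop. Two pegs square to the board at y = +62.5 and -62.5 mm, mid slope, radius 28, 38 long, chamfered end. Which cup is on which peg varies.
- candle_jar: Bystander: clear glass candle jar, 76 mm diameter, 90 tall, loose, in front of the stand. Origin: centre of its underside.
- salt_shaker: Bystander: clear salt shaker with grey cap, 44 mm diameter, 90 tall, loose, between the stand and the standing cup. Origin: centre of its underside.
- mug_grey: Bystander: speckled pale mug, 86 x 117 mm with handle, 88 tall, loose, to the right of the standing cup. Origin: centre of its underside.
Not all that is in view belongs to the job. Leave any red look-alike of the cup_tall alone.

How it is judged (in metres and radians):
On the way, in this order (a step that is already met when the one before it is completed fails the run):
1. the short cup, still held, is nested over the standing cup and pressed home (over 5 N between the two) for 0.2 s (z of cup_short in the frame of cup_base between 0.047 and 0.0535 m and horizontal distance between cup_short and cup_base below 0.006 m and angle between the z axis of cup_short and the z axis of cup_base, either way round below 0.06 rad and contact force between cup_short and cup_base above 5 N and contact force between the fingers and cup_short above 1 N), for 0.2 s.
2. the tall cup, still held, is nested over the short cup and pressed home (over 5 N between the two) for 0.2 s, the short one staying nested (z of cup_tall in the frame of cup_short between 0.047 and 0.0535 m and horizontal distance between cup_tall and cup_short below 0.006 m and angle between the z axis of cup_tall and the z axis of cup_short, either way round below 0.06 rad and contact force between cup_tall and cup_short above 5 N and contact force between the fingers and cup_tall above 1 N and z of cup_short in the frame of cup_base between 0.047 and 0.0535 m and horizontal distance between cup_short and cup_base below 0.006 m and angle between the z axis of cup_short and the z axis of cup_base, either way round below 0.06 rad), for 0.2 s.
At the end, for the whole second after the job is handed in: the short cup is nested over the standing cup and the tall one over the short one, each seated on the shoulder below (within 2.5 mm of home, axes within 6 mm and 0.06 rad); the standing cup is upright on the worktop within 30 mm of where it was; all three at rest and released (z of cup_short in the frame of cup_base between 0.047 and 0.0535 m and horizontal distance between cup_short and cup_base below 0.006 m and angle between the z axis of cup_short and the z axis of cup_base, either way round below 0.06 rad and z of cup_tall in the frame of cup_short between 0.047 and 0.0535 m and horizontal distance between cup_tall and cup_short below 0.006 m and angle between the z axis of cup_tall and the z axis of cup_short, either way round below 0.06 rad and angle between cup_base's own z axis and vertical below 0.05 rad and height (world z) of cup_base below 0.004 m and linear speed of each of cup_base, cup_short, cup_tall below 0.02 m/s and distance of cup_base from where it was at the start of the episode below 0.03 m); the robot touches nothing.
It fails at once if the standing cup is tipped over 0.25 rad or shifted over 40 mm (angle between cup_base's own z axis and vertical above 0.25 rad or distance of cup_base from where it was at the start of the episode above 0.04 m).
It fails at once if cups are forced together with over 50 N (contact force between any of cup_short, cup_tall and cup_base above 50 N or contact force between cup_tall and cup_short above 50 N).
It fails at once if the candle jar, salt shaker or mug is shifted over 25 mm (distance of any of candle_jar, salt_shaker, mug_grey from where it was at the start of the episode above 0.025 m).
It also fails if it takes over 64 s, if anything falls off the work surface, if the arm or the gripper's body presses on something with over 40 N, if the wrist force passes 120 N, or if a joint passes its speed limit or range.

## Robot

A 6-joint arm with a two-finger parallel gripper is mounted at the origin on the work surface; the furniture and walls round the work are solid. World frame = base frame: x ahead of the robot, y to its left, z up, the work surface at z = 0. Lengths are in mm, angles in degrees, forces in N, time in s.
With the tool pointing down it reaches from about 300 to 850 mm from the base axis. Payload 4.2 kg.
Tool frame: the origin (TCP) lies at the very end of the fingers, on their centre line; the grasp point (between the pads) lies 19 mm behind it; z points along the fingers, y is the line along which they close (so a half turn about z gives the same grasp; the last joint's range is limited). The gripper opens to 91 mm and grips with 3 to 60 N. Pads are 32 mm wide; open, the fingers measure 118 mm over their backs; the gripper's body (76 mm by 178 mm) begins 60 mm behind the grasp point.
Start: joints at [-72.766, 18.312, 89.639, -0, 72.044, -1.146], TCP at [181.316, -545.681, 213.976] pointing down, gripper open.
Joint ranges: [-177.97, 177.97], [-48.28, 115.42], [12.27, 149.76], [-77.06, 257.06], [2.81, 150.46], [-146.56, 146.56]. Speed limits (degrees/s): [147.25, 147.25, 180, 180, 180, 180].

## Interface

Orientations are given as [roll, pitch, yaw] about the fixed x, y, z axes, in that order (R = Rz(yaw) Ry(pitch) Rx(roll)).
In Python, from workcell import env, eyes gives the robot as it stands.
- The arm moves only by the tool send_rows, never from a script. Its argument "targets" is text: rows parted by semicolons, each of 7 numbers parted by spaces: the shift along the tool's x, y, z in m, then the turn, a rotation vector about the tool's x, y, z in degrees, then the opening in per cent of the stroke, from 0 (shut) to 100 (fully open). A call has 1 to 12 rows; each row is the pose to reach, as a shift and turn from the pose commanded when the call began, along the tool's axes at that moment; what a row does not reach only later rows make up. A row lasts 1/12 s, in which the tool goes at most 41.7 mm and 7.16 degrees, less where a joint would pass 70% of its speed; a pose out of reach is approached as far as the arm can. A call with a gripper value outside its range is refused whole. The fingers move at their own pace and stop on an object; "grip_force" is the grip in N (left out, the last holds). Time passes only in rows, so rows that repeat a pose let the fingers close. It gives the time, the measured TCP pose, the force, the opening and the grip force at its end, in the units of the state.
- env.state(): the state, without advancing time (a new reading comes with each control period).
- eyes.grab_frame(name): name is "side" or "top"; returns a dict with "image" (384x512x3 uint8, blue, green, red), "fovy" (degrees; the focal length in pixels is half the picture's height over the tangent of half this angle, whatever the lens; pixels are square), "cx", "cy" (the principal point, pixels), "D" ([k1, k2, p1, p2, k3] as OpenCV has them; the pictures are not rectified), "eye" and "attitude" of the camera in the world. Camera axes: x right, y up, looking along -z (the intrinsics and any distortion apply to the point x, -y, -z); pixel columns grow to the right and rows downward; lengths in mm; the calibration is good to about 2 mm. A picture is of the moment at which its call begins. There is no depth.
- env.job_done(): hands the job in; it is judged then, once.
The state is a dict: "time_s": time; "qpos": joint angles; "qvel": joint speeds; "effort": joint torques, N m; "ee_pos": TCP position; "ee_rot": TCP orientation; "force": force on the tool from outside, world axes, zero at the start; "torque": the same for the moment, N m; "gripper_width": finger opening in mm; "gripper_force": force on a finger pad.
Only numpy, scipy, OpenCV 4.12 (cv2) and the standard library are available. Lean on these libraries where they do the work, as an engineer would, in place of code of your own. Each camera call takes 0.05 s, during which the arm holds its last target. There are 200 camera calls.

## Working session

There is one attempt and no reset: what is moved stays moved. The work goes in short steps, Python scripts to look and compute and a tool call to move; the robot and the scene stay as the last step left them, time stands still between calls to the robot, and variables do not carry over. Pictures are saved under pics/ and viewed, at most 10 in all, crops included, and the job is handed in when it is done.

Besides the shell and the picture viewer there is one more tool, called in YAML: its name, and indented under it one key for each argument. send_rows: Moves the arm, as the interface text tells. Its arguments: {"type":"object","properties":{"targets":{"type":"string"},"grip_force":{"type":"number"}},"required":["targets"]}

```bash
ls; mkdir -p pics; python3 - <<'E'
from workcell import env, eyes
import cv2
for n in("side","top"):
    f=eyes.grab_frame(n); cv2.imwrite(f"pics/{n}0.png",f["image"])
    print({k:v for k,v in f.items() if k!="image"})
print(env.state())
E
```

```text
pics
{'fovy': 42.66143715395849, 'cx': 258.9748993987693, 'cy': 194.43175507323335, 'D': array([-0.19369145,  0.        ,  0.        ,  0.        ,  0.        ]), 'eye': array([1802.32490854, -796.0146534 ,  747.93632867]), 'attitude': array([66.24870476,  1.07334348, 60.33507977])}
{'fovy': 45.60551253565541, 'cx': 256.1234114835698, 'cy': 192.8233153408227, 'D': array([-0.17592614,  0.        ,  0.        ,  0.        ,  0.        ]), 'eye': array([ 302.80823025,  -41.41088223, 1470.25668087]), 'attitude': array([  5.39990154,   1.00488668, -89.14036916])}
{'time_s': 0.1, 'qpos': array([-7.27655813e+01,  1.83468629e+01,  8.97003446e+01,  5.99464791e-04,
        7.20439842e+01, -1.14621446e+00]), 'qvel': array([ 0.05082636, -0.05274118, -0.21507886,  0.06448171,  0.01796075,
        0.02464513]), 'effort': array([ 4.52720042e-04, -4.13331699e+01, -2.32510096e+01,  7.29586976e-02,
        4.21954854e-02, -4.91246135e-05]), 'ee_pos': array([ 181.17804184, -545.22376525,  213.20924559]), 'ee_rot': array([-1.79908838e+02, -2.39404580e-03,  1.83804460e+01]), 'force': array([-1.0470176 , -0.63339453, -0.67000063]), 'torque': array([ 0.01313101,  0.02418548, -0.01043087]), 'gripper_force': 0.0, 'gripper_width': 90.92429967705807}
```

View pics/side0.png

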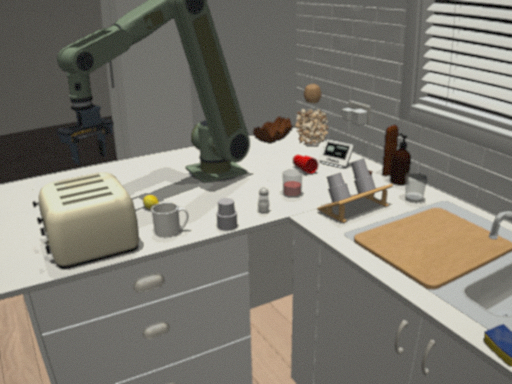

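View pics/top0.png

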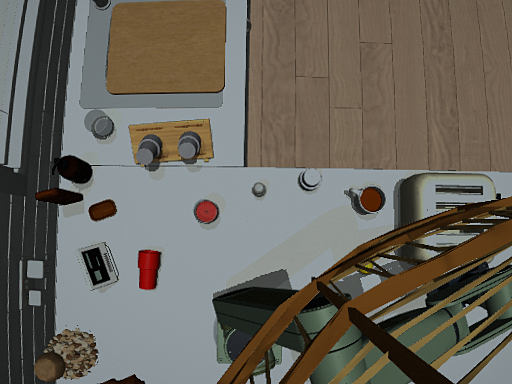

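The side view shows the stand at (355,190) with two grey cups, the standing cup at (227,215), the shaker at (264,200), the jar at (292,183) and the mug at (168,220). In the top view they are the stand (171,142), cups on pegs (148,150) and (189,146), standing cup (310,180), shaker (259,188), jar (206,211) and mug (370,200). The red cup at (148,268) is the look-alike. I'll enlarge the two stand cups to tell tall from short.

```bash
cat > h.py <<'E'
import numpy as np, cv2
from scipy.spatial.transform import Rotation as R
from workcell import env, eyes
def K(f):
    F=f["image"].shape[0]/2/np.tan(np.radians(f["fovy"]/2))
    return np.array([[F,0,f["cx"]],[0,F,f["cy"]],[0,0,1.]])
def ray(f,p):
    u=cv2.undistortPoints(np.array([[p]],float),K(f),f["D"]).ravel()
    d=R.from_euler("xyz",f["attitude"],degrees=True).apply([u[0],-u[1],-1.])
    return f["eye"],d/np.linalg.norm(d)
def onz(f,p,z):
    o,d=ray(f,p); return o+d*(z-o[2])/d[2]
def two(r1,r2):
    A=np.array([r1[1],-r2[1]]).T; t=np.linalg.lstsq(A,r2[0]-r1[0],rcond=None)[0]
    a=r1[0]+t[0]*r1[1]; b=r2[0]+t[1]*r2[1]; return (a+b)/2,np.linalg.norm(a-b)
def proj(f,P):
    M=R.from_euler("xyz",f["attitude"],degrees=True).inv().apply(np.atleast_2d(P)-f["eye"])
    return cv2.projectPoints(M*[1,-1,-1],np.zeros(3),np.zeros(3),K(f),f["D"])[0].reshape(-1,2)
E
python3 - <<'E'
import cv2,numpy as np
from h import *
s=cv2.imread("pics/side0.png");t=cv2.imread("pics/top0.png")
c=lambda im,x,y,w,h,k:cv2.resize(im[y:y+h,x:x+w],None,fx=k,fy=k,interpolation=cv2.INTER_CUBIC)
A=np.hstack([c(s,312,155,100,72,4),c(t,122,110,100,72,4)])
B=np.hstack([c(s,200,180,100,60,4),c(t,255,160,100,60,4)])
cv2.imwrite("pics/crop0.png",np.vstack([A,B]))
E
```

```text
(no output)
```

View pics/crop0.png

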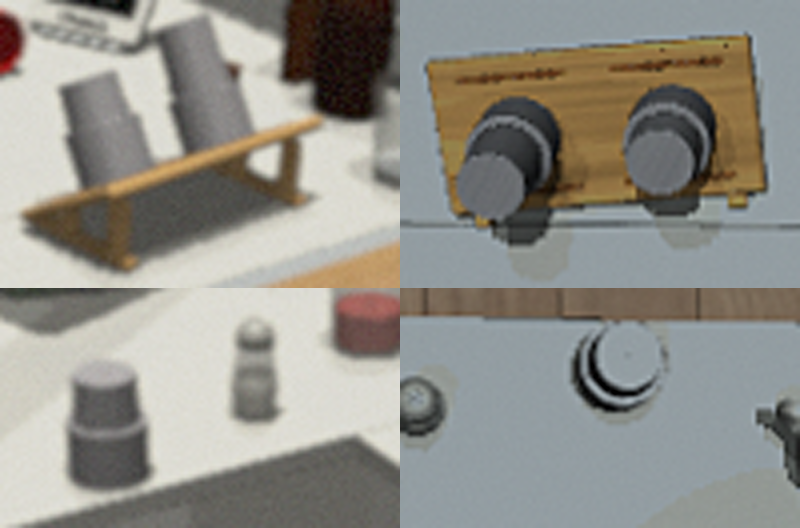

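The two grey cups on the stand are the candidates. In the top view, (145,156) is the longer and sits on the +y peg, so it is the tall one. (187,151) has the same proportions as the standing cup, so it is the short one, on the −y peg. The red cup is ignored. Next I measure.

```bash
cat > m.py <<'E'
from h import *
S=eyes.grab_frame("side");T=eyes.grab_frame("top")
# board corners from top view (colour mask)
def board(im,box):
    x,y,w,h=box; hsv=cv2.cvtColor(im[y:y+h,x:x+w],cv2.COLOR_BGR2HSV)
    m=cv2.inRange(hsv,(8,80,60),(28,255,255)); m=cv2.morphologyEx(m,cv2.MORPH_OPEN,np.ones((2,2)))
    c=max(cv2.findContours(m,0,2)[0],key=cv2.contourArea); hull=cv2.convexHull(c)
    for e in np.arange(1,12,.25):
        a=cv2.approxPolyDP(hull,e,True)
        if len(a)==4: break
    return a.reshape(-1,2)+[x,y],e
print("board",board(T["image"],(120,105,105,70)))
hand=[(129,125.5),(209.5,119),(213.7,157),(135.7,163.7)]
P=[onz(T,p,z) for p,z in zip(hand,(82.5,82.5,17.5,17.5))]
P=np.array(P);print("board pts",P.round(1)); print("edges",[np.linalg.norm(P[i]-P[i-1]).round(1) for i in range(4)])
c=P.mean(0); ax=(P[0]+P[1]-P[2]-P[3]);print("centre",c.round(1),"yaw",np.degrees(np.arctan2(ax[1],ax[0])), "yaw from y edges",[np.degrees(np.arctan2(-(a-b)[0],(a-b)[1])) for a,b in((P[0],P[1]),(P[3],P[2]))])
for n,p,q,z in(("tall",(145,155.75),(312+185/4,155+25/4),151.3),("short",(187.5,150.5),(312+90/4,155+82/4),129.7),("base",(312.25,176.25),(225.6,202),92)):
    print(n,"top@z",onz(T,p,z).round(1),"side@z",onz(S,q,z).round(1),"tri",two(ray(T,p),ray(S,q)))
for n,p,z in(("salt",(259,188),90),("jar",(206,211),90),("mug",(370,200),88)): print(n,onz(T,p,z).round(1))
# base collar/top outlines
g=cv2.cvtColor(T["image"],cv2.COLOR_BGR2GRAY); print(g[170:190,298:324])
E
python3 m.py
```

```text
board (array([[209, 120],
       [209, 162],
       [136, 163],
       [131, 126]]), np.float64(4.0))
board pts [[642.6 391.1  82.5]
 [663.5 134.2  82.5]
 [554.3 125.1  17.5]
 [530.3 381.9  17.5]]
edges [np.float64(130.1), np.float64(257.8), np.float64(127.4), np.float64(257.9)]
centre [597.7 258.   50. ] yaw 4.724926585202056 yaw from y edges [np.float64(4.653082264376752), np.float64(5.338111806712354)]
tall top@z [533.4 315.6 151.3] side@z [551.6 310.  151.3] tri (array([536.36467603, 319.9698013 , 143.88136348]), np.float64(5.573285270612336))
short top@z [553.9 191.8 129.7] side@z [573.3 187.4 129.7] tri (array([557.35644181, 196.03162041, 121.77016319]), np.float64(6.708944967365669))
base top@z [ 485.7 -185.4   92. ] side@z [ 496.2 -189.6   92. ] tri (array([ 486.48496394, -185.5718003 ,   87.23761545]), np.float64(0.7544448622167459))
salt [447.8 -23.8  90. ]
jar [375.4 136.2  90. ]
mug [ 415.7 -363.7   88. ]
[[156 157 156 158 151 149 159 139 126 149 159 158 156 156 155 157 156 159
  150 149 153 151 153 150 153 156]
 [156 156 160 144 134 156 136 114 146 158 155 154 155 155 15
[... 1311 characters left out ...]
59 162 166
  139  92 107 150 153 152 155 155]
 [124  63  14  47 138 168  97   4   6  39  79 117 150 166 169 166 136  97
   52  65 141 132 140 157 155 155]
 [136  66  31   5  64 146 167  96   5   6   8  37  69  85  90  84  54  16
   90 147 150 127 143 156 155 155]
 [154 109  39  17  14  66 145 167 128  68   0   2   1   0   0   3  45 111
  158 155 137 145 154 156 154 154]
 [160 155 106  35  19  10  57 123 163 159 146 126 104 126 141 143 149 153
  128 123 137 149 156 155 155 155]
 [156 163 150  94  35  17   5  40  82 102 130 155 163 172 172 137  93  82
  108 133 145 155 154 154 155 155]
 [154 158 153 137  95  35  22   7   4  14  43  70  80  81  72  63  89 115
  134 139 147 156 154 155 154 155]]
```

```bash
cat > m2.py <<'E'
from h import *
S=eyes.grab_frame("side");T=eyes.grab_frame("top")
g=cv2.cvtColor(T["image"],cv2.COLOR_BGR2GRAY);hs=cv2.cvtColor(T["image"],cv2.COLOR_BGR2HSV)
for n,(u,v),z in(("tall",(145,156),151.3),("short",(187,150),129.7)):
    up=cv2.resize(g,None,fx=4,fy=4,interpolation=cv2.INTER_CUBIC); us=cv2.resize(hs[...,1],None,fx=4,fy=4)
    med=np.median(g[v-3:v+4,u-3:u+4]); m=((abs(up.astype(int)-med)<16)&(us<70)).astype(np.uint8)
    m=cv2.morphologyEx(m,cv2.MORPH_OPEN,np.ones((13,13)))
    k,l,st,ce=cv2.connectedComponentsWithStats(m); i=l[v*4,u*4]
    c=(ce[i]+.5)/4-.5; print(n,med,st[i]/4,c.round(2),onz(T,c,z).round(1), "expected dia px",52/((1470-z)/457))
# side view: axis columns of standing cup, left/right edges
gs=cv2.cvtColor(S["image"],cv2.COLOR_BGR2GRAY).astype(int)
for r in(205,208,211,217,220,223): print(r,gs[r,210:246])
E
python3 m2.py
```

```text
tall 106.0 [136.25 148.75  16.5   15.75 843.5 ] [143.96 156.11] [532.3 318.7 151.3] expected dia px 18.02077803897778
short 107.0 [178.75 143.    16.25  15.25 794.  ] [186.22 150.15] [555.  195.7 129.7] expected dia px 17.73035887487876
205 [204 206 205 201 202 208 206 185 137  97  82  90 105 105 114 113 109 103
 100  93  83  81  71 113 169 217 220 220 219 218 219 222 218 220 219 217]
208 [203 210 209 216 218 219 216 189 140  93  86  87  90  84  91  94  96  89
  88  92  84  83  76  91 140 191 219 221 220 220 219 218 218 220 219 218]
211 [219 219 219 221 219 217 209 172 125  91  81  87  91  91  89  92  93  91
  89  88  84  85  75  74 105 153 190 214 219 219 220 221 218 218 219 220]
217 [220 220 219 219 221 219 180 112  84  88 101 101 111 116 116 120 116 114
 113 106 103  99  87  78  70  77 123 181 217 221 221 222 217 219 220 219]
220 [219 219 220 219 221 217 185 124  80  75  77  81  87  82  83  84  85  80
  81  82  80  72  80  75  75  72 115 177 216 223 221 219 221 221 219 219]
223 [217 219 220 220 219 215 181 125  85  78  79  79  82  84  81  82  86  83
  83  80  78  84  78  80  71  64 103 161 201 221 219 218 218 219 220 217]
```

```bash
python3 - <<'E'
from h import *
S=eyes.grab_frame("side");T=eyes.grab_frame("top")
b=onz(T,(311.6,176.4),92);print(b)
print(proj(S,[[*b[:2],z] for z in(0,25,51,75,92)]).round(1), proj(S,[[b[0]-5,b[1],25],[b[0],b[1]+5,25]]).round(1))
s=env.state();print(s["ee_pos"],s["ee_rot"])
# same for stand cups: rows along axis
g=cv2.cvtColor(S["image"],cv2.COLOR_BGR2GRAY).astype(int)
c,si=np.cos(np.radians(4.9)),np.sin(np.radians(4.9)); a=np.array([-.5*c,-.5*si,.866])
for n,e,L in(("short",(556.7,194.3,129.7),92),("tall",(533.8,317.6,151.3),117)):
    e=np.array(e); P=proj(S,[e-d*a for d in(0,10,25,35)]).round(1); print(n,P.tolist())
    for p in P[1:]:
        r=int(round(p[1])); q=int(round(p[0]));print(r,q-14,g[r,q-14:q+15])
E
```

```text
[ 485.20162063 -183.43052105   92.        ]
[[227.1 225.6]
 [226.8 218.9]
 [226.4 211.8]
 [226.1 205.1]
 [225.8 200.4]] [[226.1 218.3]
 [228.1 218.5]]
[ 181.30290738 -545.6098784   213.83241569] [-1.79988726e+02 -1.80114013e-03  1.83799649e+01]
short [[333.1, 173.6], [334.0, 176.4], [335.3, 180.5], [336.2, 183.3]]
176 320 [218 217 220 218 219 214 191 164 145 135 123 119 121 133 136 138 141 141
 142 139 128 147 189 215 222 219 218 217 219]
180 321 [218 217 216 221 219 207 150 104  81  96 105 115 125 130 136 145 143 142
 142 142 134 137 160 200 221 218 217 217 220]
183 322 [220 215 217 217 221 198 146  90  85 101 102 114 124 133 137 143 144 140
 149 144 135 132 153 169 179 206 219 221 217]
tall [[356.7, 159.4], [357.5, 162.1], [358.8, 166.1], [359.6, 168.7]]
162 344 [214 209 194 146 140 161 168 154 129 116 116 112 123 124 133 139 136 137
 130 133 140 171 206 218 219 221 220 220 218]
166 345 [112  96  93 112 131 144 123  89  75  91 102 111 117 128 134 141 136 135
 134 133 135 163 197 218 218 219 217 219 217]
169 346 [206 213 217 221 219 198 148  91  77  94  98 111 118 129 134 136 141 136
 138 130 139 152 188 205 215 216 218 220 217]
```

The standing cup's axis agrees in both views to 0.3 px, at (485,-183). The stand cups' axes agree to about 0.3 px as well. Now I plan the approach.

```bash
cat > p.py <<'E'
import sys
from h import *
c,s=np.cos(np.radians(4.9)),np.sin(np.radians(4.9)); A=np.array([-.5*c,-.5*s,.866]); A/=np.linalg.norm(A)
SH=np.array([556.7,194.3,129.7])-92*A; TA=np.array([533.8,317.6,151.3])-117*A; B=np.array([485.2,-183.4,0])
def frame(z,y):
    y=y-z*(y@z); y/=np.linalg.norm(y); return np.array([np.cross(y,z),y,z]).T
TILT=frame(-A,np.array([s,-c,0]))
def down(yaw): return R.from_euler("xyz",[180,0,yaw],degrees=True).as_matrix()
def rel(pos,M,name="",base=None):
    st=env.state()
    p0,M0=base if base else (st["ee_pos"],R.from_euler("xyz",st["ee_rot"],degrees=True).as_matrix())
    print(name,"shift m",(M0.T@(np.asarray(pos)-p0)/1000).round(4),"rotvec",R.from_matrix(M0.T@M).as_rotvec(degrees=True).round(2),"|",np.asarray(pos).round(1))
E
python3 - <<'E'
from p import *
print(SH,TA,A)
rel((330,-200,330),down(10),"via1"); rel(SH+230*A,TILT,"via2",); 
rel(SH+130*A,TILT,"pre")
E
```

```text
[602.53289196 198.22926491  50.02624716] [592.08748217 322.59699994  49.97577084] [-0.49818361 -0.0427094   0.86601905]
via1 shift m [ 0.2501 -0.2811 -0.1161] rotvec [-0.01 -0.    8.38] | [ 330 -200  330]
via2 shift m [ 0.5225 -0.5999 -0.0352] rotvec [-3.54 29.86 13.17] | [488.  188.4 249.2]
pre shift m [ 0.5711 -0.5882  0.0514] rotvec [-3.54 29.86 13.17] | [537.8 192.7 162.6]
```

send_rows:
  targets: "0.25 -0.281 -0.116 0 0 8 100;0.25 -0.281 -0.116 0 0 8 100;0.25 -0.281 -0.116 0 0 8 100;0.25 -0.281 -0.116 0 0 8 100;0.25 -0.281 -0.116 0 0 8 100;0.25 -0.281 -0.116 0 0 8 100;0.25 -0.281 -0.116 0 0 8 100;0.25 -0.281 -0.116 0 0 8 100;0.5225 -0.6 -0.0352 -3.5 29.9 13.2 100;0.5225 -0.6 -0.0352 -3.5 29.9 13.2 100;0.5225 -0.6 -0.0352 -3.5 29.9 13.2 100;0.5225 -0.6 -0.0352 -3.5 29.9 13.2 100"
  grip_force: 20

```text
time_s: 1.4
ee_pos: [370.5, -99.0, 291.4]
ee_rot: [179.9, -28.6, 5.1]
force: [1.6, 1.0, -0.8]
gripper_width: 91.6
gripper_force: 0.0
```

```bash
python3 - <<'E'
from p import *
rel(SH+230*A,TILT,"via2",); 
rel(SH+130*A,TILT,"pre")
E
```

```text
via2 shift m [ 0.1048 -0.276   0.1049] rotvec [-0.02  1.36  0.17] | [488.  188.4 249.2]
pre shift m [ 0.1072 -0.276   0.2049] rotvec [-0.02  1.36  0.17] | [537.8 192.7 162.6]
```

send_rows:
  targets: "0.105 -0.276 0.105 0 1.4 0.2 100;0.105 -0.276 0.105 0 1.4 0.2 100;0.105 -0.276 0.105 0 1.4 0.2 100;0.105 -0.276 0.105 0 1.4 0.2 100;0.105 -0.276 0.105 0 1.4 0.2 100;0.105 -0.276 0.105 0 1.4 0.2 100;0.105 -0.276 0.105 0 1.4 0.2 100;0.105 -0.276 0.105 0 1.4 0.2 100;0.105 -0.276 0.105 0 1.4 0.2 100;0.105 -0.276 0.105 0 1.4 0.2 100;0.105 -0.276 0.105 0 1.4 0.2 100;0.105 -0.276 0.105 0 1.4 0.2 100"

```text
time_s: 2.4
ee_pos: [485.8, 186.2, 247.2]
ee_rot: [-180.0, -29.6, 4.9]
force: [-0.0, 0.7, 0.3]
gripper_width: 91.1
gripper_force: 0.0
```

```bash
python3 - <<'E'
from p import *
rel(SH+130*A,TILT,"pre");rel(SH+54*A,TILT,"grasp")
E
```

```text
pre shift m [ 0.0038 -0.0019  0.0994] rotvec [-0.05  0.43  0.02] | [537.8 192.7 162.6]
grasp shift m [ 0.0043 -0.0018  0.1754] rotvec [-0.05  0.43  0.02] | [575.6 195.9  96.8]
```

send_rows:
  targets: "0.004 -0.002 0.033 0 0.4 0 100;0.004 -0.002 0.066 0 0.4 0 100;0.004 -0.002 0.085 0 0.4 0 100;0.004 -0.002 0.099 0 0.4 0 100;0.004 -0.002 0.099 0 0.4 0 100;0.004 -0.002 0.099 0 0.4 0 100"

```text
time_s: 2.9
ee_pos: [538.1, 192.4, 163.1]
ee_rot: [-180.0, -30.0, 4.9]
force: [-0.2, 1.4, 0.4]
gripper_width: 91.1
gripper_force: 0.0
```

```bash
python3 - <<'E'
from p import *
rel(SH+130*A,TILT,"pre");rel(SH+54*A,TILT,"grasp")
s,t=eyes.grab_frame("side")["image"],eyes.grab_frame("top")["image"]
c=lambda im,x,y:cv2.resize(im[y:y+100,x:x+100],None,fx=4,fy=4,interpolation=cv2.INTER_CUBIC)
cv2.imwrite("pics/pre1.png",np.hstack([c(s,290,120),c(t,120,90)]))
E
```

```text
pre shift m [-0.0006 -0.0003  0.0003] rotvec [-0.01  0.04 -0.03] | [537.8 192.7 162.6]
grasp shift m [-0.0005 -0.0002  0.0763] rotvec [-0.01  0.04 -0.03] | [575.6 195.9  96.8]
```

View pics/pre1.png

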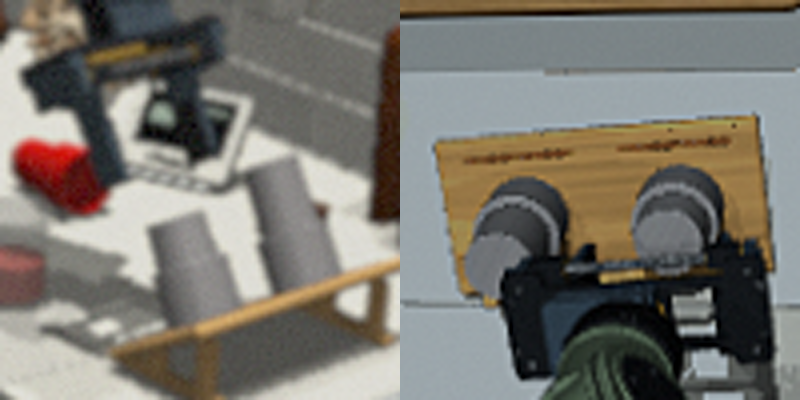

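The picture shows the fingers (side crop (115,180) and (205,155)) straddling the short cup's axis, with the tall cup clear. I go down and grip.

send_rows:
  targets: "0 0 0.02 0 0 0 100;0 0 0.04 0 0 0 100;0 0 0.055 0 0 0 100;0 0 0.065 0 0 0 100;0 0 0.072 0 0 0 100;0 0 0.075 0 0 0 100;0 0 0.075 0 0 0 100"

```text
time_s: 3.58
ee_pos: [575.7, 197.5, 98.3]
ee_rot: [-179.9, -30.0, 5.0]
force: [0.2, 0.0, -0.5]
gripper_width: 91.3
gripper_force: 0.0
```

send_rows:
  targets: "0 0 0 0 0 0 50;0 0 0 0 0 0 50;0 0 0 0 0 0 50;0 0 0 0 0 0 50;0 0 0 0 0 0 50;0 0 0 0 0 0 50;0 0 0 0 0 0 50;0 0 0 0 0 0 50"
  grip_force: 25

```text
time_s: 4.25
ee_pos: [575.4, 196.3, 98.4]
ee_rot: [179.9, -29.9, 5.0]
force: [-2.1, -5.1, 4.5]
gripper_width: 54.0
gripper_force: 25.1
```

send_rows:
  targets: "0 0.001 -0.003 0 0 0 40;0 0.001 -0.01 0 0 0 40;0 0.001 -0.02 0 0 0 40;0 0.001 -0.03 0 0 0 40;0 0.001 -0.045 0 0 0 40;0 0.001 -0.06 0 0 0 40;0 0.001 -0.08 0 0 0 40;0 0.001 -0.1 0 0 0 40;0 0.001 -0.12 0 0 0 40;0 0.001 -0.14 0 0 0 40;0 0.001 -0.14 0 0 0 40;0 0.001 -0.14 0 0 0 40"

```text
time_s: 5.25
ee_pos: [505.6, 190.8, 220.7]
ee_rot: [-179.8, -30.1, 5.0]
force: [-1.1, -0.7, -2.2]
gripper_width: 54.1
gripper_force: 24.9
```

```bash
python3 - <<'E'
from p import *
rel((430,0,260),down(-10),"via");rel((*B[:2],260),down(-20),"above")
print(env.state()["qpos"])
E
```

```text
via shift m [-0.0598  0.1833 -0.0807] rotvec [ -4.09 -29.94  14.7 ] | [430   0 260]
above shift m [-0.0261  0.3708 -0.0616] rotvec [ -6.72 -29.61  24.46] | [ 485.2 -183.4  260. ]
[ 25.68040399   2.48028691 115.92789648 -18.02866942  34.37246942
 123.10341989]
```

send_rows:
  targets: "-0.06 0.183 -0.081 -4 -30 15 40;-0.06 0.183 -0.081 -4 -30 15 40;-0.06 0.183 -0.081 -4 -30 15 40;-0.06 0.183 -0.081 -4 -30 15 40;-0.026 0.371 -0.062 -6.7 -29.6 24.5 40;-0.026 0.371 -0.062 -6.7 -29.6 24.5 40;-0.026 0.371 -0.062 -6.7 -29.6 24.5 40;-0.026 0.371 -0.062 -6.7 -29.6 24.5 40;-0.026 0.371 -0.062 -6.7 -29.6 24.5 40;-0.026 0.371 -0.062 -6.7 -29.6 24.5 40;-0.026 0.371 -0.062 -6.7 -29.6 24.5 40;-0.026 0.371 -0.062 -6.7 -29.6 24.5 40"

```text
time_s: 6.25
ee_pos: [485.1, -184.7, 257.9]
ee_rot: [179.9, 0.3, -20.2]
force: [-1.0, 1.2, -2.1]
gripper_width: 53.5
gripper_force: 24.9
```

```bash
python3 - <<'E'
from p import *
rel((*B[:2],165),down(-20),"above")
E
```

```text
above shift m [ 0.0001 -0.0014  0.0929] rotvec [ 0.07  0.26 -0.21] | [ 485.2 -183.4  165. ]
```

send_rows:
  targets: "0 -0.001 0.025 0 0.3 0 40;0 -0.001 0.05 0 0.3 0 40;0 -0.001 0.07 0 0.3 0 40;0 -0.001 0.085 0 0.3 0 40;0 -0.001 0.09 0 0.3 0 40;0 -0.001 0.09 0 0.3 0 40;0 -0.001 0.09 0 0.3 0 40"

```text
time_s: 6.83
ee_pos: [485.8, -182.4, 170.1]
ee_rot: [179.9, -0.2, -20.0]
force: [0.4, 0.5, -2.0]
gripper_width: 54.0
gripper_force: 24.9
```

```bash
python3 - <<'E'
from p import *
st=env.state();print(st["ee_pos"],st["ee_rot"],st["force"])
S=eyes.grab_frame("side")
g=cv2.cvtColor(S["image"],cv2.COLOR_BGR2GRAY).astype(int)
z=st["ee_pos"][2]-54
P=proj(S,[[*st["ee_pos"][:2],z+k] for k in (0,25,51,60)]);print("held expected",P.round(1).tolist()); print("base",proj(S,[[*B[:2],k] for k in(10,30,75)]).round(1).tolist())
lev=150
for r in range(150,232,3):
    l=g[r,200:255]; i=np.where(l<lev)[0]
    if len(i): print(r,"dark",200+i[0],200+i[-1],(400+i[0]+i[-1])/2)
x=cv2.resize(S["image"][120:240,170:290],None,fx=5,fy=5,interpolation=cv2.INTER_CUBIC); cv2.imwrite("pics/hold1.png",x)
E
```

```text
[ 485.78973741 -182.41662972  170.07575298] [179.90472007  -0.23611466 -20.01139427] [ 0.39090916  0.47308383 -1.95242907]
held expected [[225.9, 193.6], [225.5, 186.4], [225.1, 178.9], [225.0, 176.2]]
base [[227.0, 222.9], [226.7, 217.5], [226.1, 205.1]]
150 dark 200 251 225.5
153 dark 200 251 225.5
156 dark 200 241 220.5
159 dark 200 237 218.5
162 dark 200 237 218.5
165 dark 200 253 226.5
168 dark 200 254 227.0
171 dark 200 254 227.0
174 dark 200 254 227.0
177 dark 200 254 227.0
180 dark 200 254 227.0
183 dark 215 251 233.0
186 dark 215 250 232.5
189 dark 216 250 233.0
192 dark 216 251 233.5
195 dark 216 251 233.5
198 dark 220 250 235.0
201 dark 219 253 236.0
204 dark 218 254 236.0
207 dark 218 254 236.0
210 dark 217 254 235.5
213 dark 216 254 235.0
216 dark 216 254 235.0
219 dark 216 254 235.0
222 dark 208 254 231.0
225 dark 209 254 231.5
228 dark 210 254 232.0
231 dark 234 254 244.0
```

View pics/hold1.png

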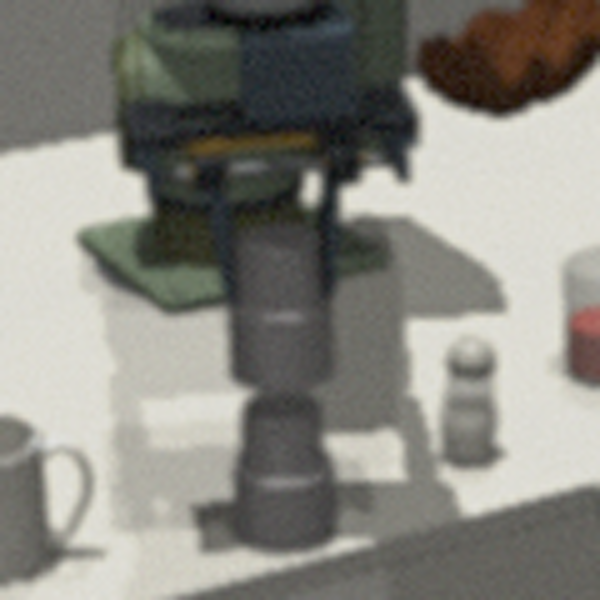

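The short cup (crop collar 233–331) hangs upright over the standing cup (237–335), with about 1 mm of sideways offset. I trim that and lower.

send_rows:
  targets: "0 0.0015 0.005 0 0 0 40;0 0.0015 0.01 0 0 0 40;0 0.0015 0.015 0 0 0 40;0 0.0015 0.02 0 0 0 40;0 0.0015 0.025 0 0 0 40;0 0.0015 0.03 0 0 0 40;0 0.0015 0.03 0 0 0 40"

```text
time_s: 7.47
ee_pos: [484.4, -184.4, 138.5]
ee_rot: [179.9, -0.1, -20.1]
force: [0.5, 0.0, -2.5]
gripper_width: 53.6
gripper_force: 24.9
```

send_rows:
  targets: "0 0 0.005 0 0 0 40;0 0 0.01 0 0 0 40;0 0 0.015 0 0 0 40;0 0 0.02 0 0 0 40;0 0 0.024 0 0 0 40;0 0 0.028 0 0 0 40;0 0 0.028 0 0 0 40"

```text
time_s: 8.05
ee_pos: [484.9, -184.6, 110.9]
ee_rot: [179.9, -0.2, -20.1]
force: [0.9, 0.2, -1.3]
gripper_width: 53.6
gripper_force: 24.9
```

send_rows:
  targets: "0 0 0.001 0 0 0 40;0 0 0.002 0 0 0 40;0 0 0.003 0 0 0 40;0 0 0.003 0 0 0 40"

```text
time_s: 8.38
ee_pos: [485.2, -184.8, 108.8]
ee_rot: [179.9, -0.2, -20.1]
force: [0.8, -0.6, -2.2]
gripper_width: 54.0
gripper_force: 24.9
```

send_rows:
  targets: "0 0 0.0005 0 0 0 40;0 0 0.001 0 0 0 40;0 0 0.0015 0 0 0 40;0 0 0.0015 0 0 0 40"

```text
time_s: 8.72
ee_pos: [485.7, -185.0, 107.7]
ee_rot: [179.9, -0.3, -20.1]
force: [0.4, -0.3, 1.0]
gripper_width: 53.8
gripper_force: 25.0
```

send_rows:
  targets: "0 0 0.0005 0 0 0 40;0 0 0.001 0 0 0 40;0 0 0.001 0 0 0 40;0 0 0.001 0 0 0 40"

```text
time_s: 9.05
ee_pos: [486.1, -185.2, 107.5]
ee_rot: [179.9, -0.4, -20.1]
force: [0.9, -0.7, 6.2]
gripper_width: 53.8
gripper_force: 25.1
```

send_rows:
  targets: "0 0 0.0005 0 0 0 40;0 0 0.0005 0 0 0 40;0 0 0.0005 0 0 0 40;0 0 0.0005 0 0 0 40;0 0 0.0005 0 0 0 40;0 0 0.0005 0 0 0 40"

```text
time_s: 9.55
ee_pos: [486.3, -185.2, 107.4]
ee_rot: [179.9, -0.4, -20.1]
force: [0.7, 0.1, 9.0]
gripper_width: 54.0
gripper_force: 25.2
```

```bash
python3 - <<'E'
from p import *
st=env.state();print(st["ee_pos"],st["ee_rot"],st["force"])
S=eyes.grab_frame("side")
x=cv2.resize(S["image"][150:240,170:290],None,fx=6,fy=6,interpolation=cv2.INTER_CUBIC); cv2.imwrite("pics/nest1.png",x)
E
```

```text
[ 486.26542154 -185.24520408  107.44849667] [179.88885247  -0.41640201 -20.07975702] [0.71457201 0.0686146  9.04801566]
```

View pics/nest1.png

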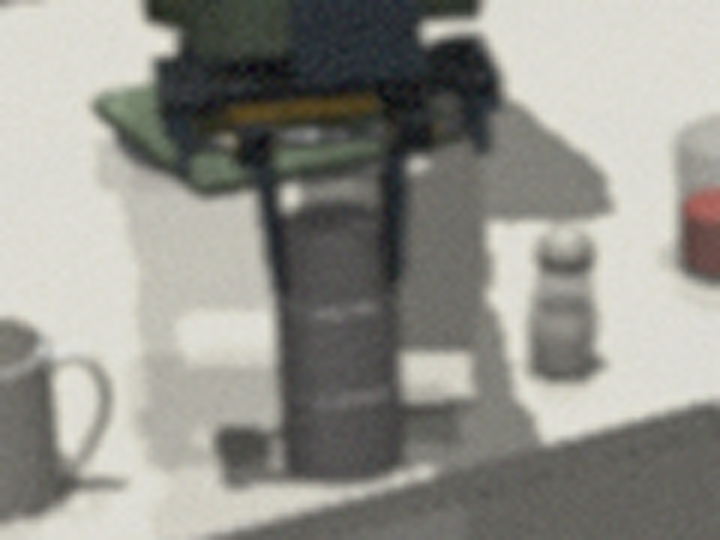

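The two collars sit flush at crop y≈400, so the cup is seated, with about 11 N held. I ease off, open and lift.

send_rows:
  targets: "0 0 -0.001 0 0 0 40;0 0 -0.0015 0 0 0 40;0 0 -0.0015 0 0 0 100;0 0 -0.0015 0 0 0 100;0 0 -0.0015 0 0 0 100;0 0 -0.0015 0 0 0 100;0 0 -0.0015 0 0 0 100;0 0 -0.0015 0 0 0 100"

```text
time_s: 10.27
ee_pos: [484.9, -184.7, 107.0]
ee_rot: [179.9, -0.2, -20.1]
force: [-0.5, -0.4, 1.1]
gripper_width: 90.1
gripper_force: 0.0
```

send_rows:
  targets: "0 0 -0.01 0 0 0 100;0 0 -0.03 0 0 0 100;0 0 -0.06 0 0 0 100;0 0 -0.1 0 0 0 100;0 0 -0.14 0 0 0 100;0 0 -0.18 0 0 0 100;0 0 -0.18 0 0 0 100;0 0 -0.18 0 0 0 100"

```text
time_s: 10.93
ee_pos: [485.6, -184.6, 290.6]
ee_rot: [179.9, -0.6, -20.1]
force: [-0.1, -0.2, -1.9]
gripper_width: 91.0
gripper_force: 0.0
```

```bash
python3 - <<'E'
from p import *
rel((430,0,300),down(-10),"via");rel(TA+250*A,TILT,"via2");rel(TA+150*A,TILT,"pre")
E
```

```text
via shift m [-0.1155 -0.1543 -0.011 ] rotvec [  0.17  -0.59 -10.07] | [430   0 300]
via2 shift m [-0.1877 -0.4602  0.0212] rotvec [  6.78  28.95 -24.32] | [467.5 311.9 266.5]
pre shift m [-0.1432 -0.4815  0.1082] rotvec [  6.78  28.95 -24.32] | [517.4 316.2 179.9]
```

send_rows:
  targets: "-0.115 -0.155 -0.011 0 0 -10 100;-0.115 -0.155 -0.011 0 0 -10 100;-0.115 -0.155 -0.011 0 0 -10 100;-0.115 -0.155 -0.011 0 0 -10 100;-0.188 -0.46 0.021 6.8 29 -24.3 100;-0.188 -0.46 0.021 6.8 29 -24.3 100;-0.188 -0.46 0.021 6.8 29 -24.3 100;-0.188 -0.46 0.021 6.8 29 -24.3 100;-0.188 -0.46 0.021 6.8 29 -24.3 100;-0.188 -0.46 0.021 6.8 29 -24.3 100;-0.188 -0.46 0.021 6.8 29 -24.3 100;-0.188 -0.46 0.021 6.8 29 -24.3 100"

```text
time_s: 11.93
ee_pos: [463.6, 307.5, 263.6]
ee_rot: [-179.9, -29.6, 4.9]
force: [0.5, -0.4, 0.8]
gripper_width: 91.2
gripper_force: 0.0
```

```bash
python3 - <<'E'
from p import *
rel(TA+250*A,TILT,"via2");rel(TA+150*A,TILT,"pre")
S=eyes.grab_frame("side");T=eyes.grab_frame("top")
g=cv2.cvtColor(T["image"],cv2.COLOR_BGR2GRAY).astype(int); print(proj(T,[485.2,-183.4,143])); print(g[164:184,303:330])
c=lambda im,x,y:cv2.resize(im[y:y+100,x:x+100],None,fx=4,fy=4,interpolation=cv2.INTER_CUBIC)
cv2.imwrite("pics/pre2.png",np.hstack([c(S["image"],290,100),c(T["image"],100,80)]))
g=cv2.cvtColor(S["image"],cv2.COLOR_BGR2GRAY).astype(int)
print(proj(S,[[485.2,-183.4,z] for z in(20,30,80,130,143)]).round(1))
for r in(193,206,218,222): print(r,g[r,210:246])
E
```

```text
via2 shift m [ 0.0052 -0.004  -0.0004] rotvec [-0.1   0.4   0.01] | [467.5 311.9 266.5]
pre shift m [ 0.0059 -0.0039  0.0996] rotvec [-0.1   0.4   0.01] | [517.4 316.2 179.9]
[[313.37954305 174.14445887]]
[[103 105 110 109 107 110 111 110 108 110 111 110 111 109 108 112 113 113
  112 109 106 105 105 107 110 110  81]
 [105 108 109 109 108 110 108 106 105 106 103 108 111 111 111 112 113 112
  111 110 107 106 105 107 111 112  80]
 [108 109 111 112 108  90 121 152 131 133 134 111  81  92 109 112 111 111
  110 110 109 106 108 107 109 111  82]
 [ 57  60  86  89 124 107 127 172 162 161 164 152 137 145 116  99 107 107
  105 107 104 102 104 100 100 101  76]
 [140 121 131 149 144 143 155 169 170 168 168 169 170 175 155 143 135 138
  146 146 146 142 147 147 145 147 135]
 [164 157 173 148 136 164 167 166 164 167 165 167 167 167 168 171 163 151
  160 167 164 165 169 172 170 171 172]
 [157 170 139 112 155 169 168 165 166 164 165 163 165 166 166 166 168 160
  159 161 161 159 164 167 166 167 166]
 [163 144  81 129 172 167 166 166 166 166 166 166 165 165 166 166 166 167
  152 158 162 161 165 166 165 
[... 1345 characters left out ...]
64 166 165 166 166]]
[[226.9 220.2]
 [226.7 217.5]
 [226.  203.7]
 [225.3 189.6]
 [225.1 185.8]]
193 [205 206 204 205 205 204 184 146  98  85  88  89  92  91  91  89  88  92
  88  87  86  77  89 123 170 198 204 204 205 205 204 205 204 204 207 205]
206 [220 220 220 220 218 183 126  88  74  80  81  90  84  88  86  86  85  84
  88  84  83  73  77  72  72  95 149 200 220 221 221 219 221 221 221 216]
218 [220 220 221 220 221 216 179 116  79  82  81  85  86  89  92  94  95  89
  87  82  80  79  76  73  68  76 120 184 214 220 220 218 220 219 221 221]
222 [221 219 218 216 211 195 160 114  81  73  84  81  87  81  83  84  84  84
  86  86  82  80  76  72  71  67  93 135 182 211 220 221 221 219 221 219]
```

View pics/pre2.png

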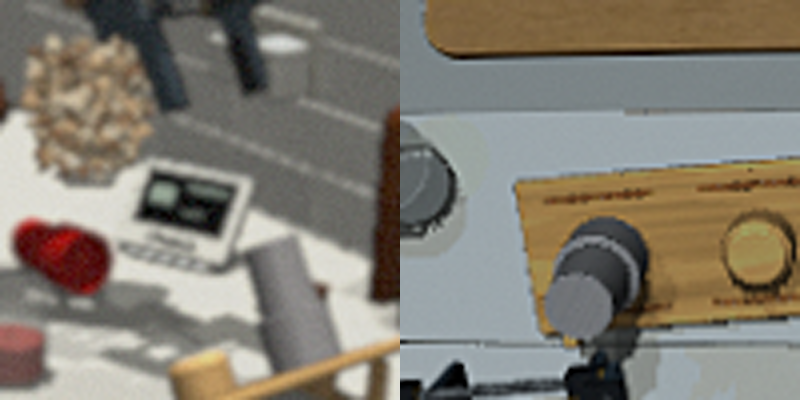

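Short cup is still nested (stack axis within 0.3 px of expected), and the tall cup is still on its peg. I move to the pre-grasp.

send_rows:
  targets: "0.006 -0.004 0.03 0 0.4 0 100;0.006 -0.004 0.06 0 0.4 0 100;0.006 -0.004 0.085 0 0.4 0 100;0.006 -0.004 0.1 0 0.4 0 100;0.006 -0.004 0.1 0 0.4 0 100;0.006 -0.004 0.1 0 0.4 0 100;0.006 -0.004 0.1 0 0.4 0 100"

```text
time_s: 12.62
ee_pos: [519.5, 314.5, 181.9]
ee_rot: [-179.8, -30.1, 4.7]
force: [0.2, 0.6, 0.5]
gripper_width: 91.2
gripper_force: 0.0
```

```bash
python3 - <<'E'
from p import *
rel(TA+150*A,TILT,"pre");rel(TA+58*A,TILT,"grasp")
S=eyes.grab_frame("side");T=eyes.grab_frame("top")
c=lambda im,x,y:cv2.resize(im[y:y+100,x:x+100],None,fx=4,fy=4,interpolation=cv2.INTER_CUBIC)
cv2.imwrite("pics/pre3.png",np.hstack([c(S["image"],310,110),c(T["image"],100,80)]))
E
```

```text
pre shift m [-0.0027 -0.0019  0.0008] rotvec [-0.14 -0.12 -0.14] | [517.4 316.2 179.9]
grasp shift m [-0.0029 -0.0016  0.0928] rotvec [-0.14 -0.12 -0.14] | [563.2 320.1 100.2]
```

View pics/pre3.png

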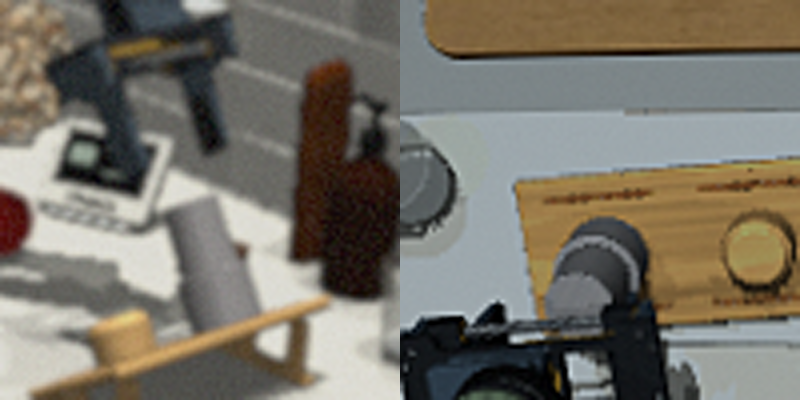

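The fingers (side crop (135,175) and (212,150)) straddle the tall cup's end at (193,205). I go down and grip.

send_rows:
  targets: "-0.002 -0.0015 0.02 0 0 0 100;-0.002 -0.0015 0.04 0 0 0 100;-0.002 -0.0015 0.06 0 0 0 100;-0.002 -0.0015 0.075 0 0 0 100;-0.002 -0.0015 0.085 0 0 0 100;-0.002 -0.0015 0.091 0 0 0 100;-0.002 -0.0015 0.091 0 0 0 100;-0.002 -0.0015 0.091 0 0 0 100"

```text
time_s: 13.38
ee_pos: [567.9, 317.7, 107.6]
ee_rot: [-179.4, -29.3, 5.1]
force: [-0.2, 0.4, -0.2]
gripper_width: 91.3
gripper_force: 0.0
```

send_rows:
  targets: "0 0 0 0 0 0 50;0 0 0 0 0 0 50;0 0 0 0 0 0 50;0 0 0 0 0 0 50;0 0 0 0 0 0 50;0 0 0 0 0 0 50;0 0 0 0 0 0 50;0 0 0 0 0 0 50"
  grip_force: 25

```text
time_s: 14.05
ee_pos: [567.9, 318.1, 107.5]
ee_rot: [-179.4, -29.3, 5.1]
force: [-1.2, 0.4, 1.3]
gripper_width: 53.9
gripper_force: 25.0
```

```bash
python3 - <<'E'
from p import *
d=env.state()["ee_pos"]-TA; print("along",d@A,"tool offs",TILT.T@(d-A*(d@A)),env.state()["force"])
E
```

```text
along 62.102157625438565 tool offs [7.54029068e+00 2.46110429e+00 1.12054607e-14] [-1.22690888  0.43099576  1.29528508]
```

```bash
python3 - <<'E'
from p import *
s=env.state();print(s["qpos"].round(1),s["effort"].round(1));rel(TA+58*A,TILT,"grasp")
E
```

```text
[ 35.2  20.5 110.9 -32.5  26.1 146.6] [ -1.2 -38.6 -19.   -0.9  -0.9   0. ]
grasp shift m [-0.0075 -0.0024  0.0042] rotvec [-0.72  0.69  0.18] | [563.2 320.1 100.2]
```

Joint 6 sits at its limit, which held the tool 7 mm off. I open, back off, and regrasp turned about the cup's axis to bring joint 6 away from the limit.

send_rows:
  targets: "0 0 0 0 0 0 100;0 0 0 0 0 0 100;0 0 0 0 0 0 100;0 0 0 0 0 0 100;0 0 0 0 0 0 100;0 0 -0.02 0 0 -3 100;0 0 -0.04 0 0 -8 100;0 0 -0.06 0 0 -14 100;0 0 -0.075 0 0 -20 100;-0.003 -0.001 -0.075 0 0 -20 100;-0.003 -0.001 -0.075 0 0 -20 100;-0.003 -0.001 -0.075 0 0 -20 100"

```text
time_s: 15.05
ee_pos: [528.2, 314.0, 170.0]
ee_rot: [169.7, -27.5, 27.7]
force: [-0.6, 0.4, -0.1]
gripper_width: 91.3
gripper_force: 0.0
```

```bash
python3 - <<'E'
from p import *
s=env.state();print(s["qpos"].round(1))
M=TILT@R.from_euler("z",-20,degrees=True).as_matrix()
rel(TA+135*A,M,"pre");rel(TA+58*A,M,"grasp")
E
```

```text
[ 37.6  13.5 110.3 -27.3  33.8 122.3]
pre shift m [-0.0029 -0.0043  0.0013] rotvec [-0.86  0.55  0.09] | [524.8 316.8 166.9]
grasp shift m [-0.0022 -0.0032  0.0782] rotvec [-0.86  0.55  0.09] | [563.2 320.1 100.2]
```

send_rows:
  targets: "-0.003 -0.004 0.0 -0.9 0.5 0 100;-0.003 -0.004 0.0 -0.9 0.5 0 100;-0.003 -0.004 0.02 -0.9 0.5 0 100;-0.003 -0.004 0.04 -0.9 0.5 0 100;-0.0025 -0.0035 0.06 -0.9 0.5 0 100;-0.0025 -0.0035 0.07 -0.9 0.5 0 100;-0.0025 -0.0035 0.077 -0.9 0.5 0 100;-0.0025 -0.0035 0.077 -0.9 0.5 0 100;-0.0025 -0.0035 0.077 -0.9 0.5 0 100"

```text
time_s: 15.8
ee_pos: [562.8, 320.5, 102.1]
ee_rot: [168.7, -28.0, 27.9]
force: [-0.6, -0.9, 0.0]
gripper_width: 90.7
gripper_force: 0.0
```

```bash
python3 - <<'E'
from p import *
s=env.state();print(s["qpos"].round(1),s["force"])
M=TILT@R.from_euler("z",-20,degrees=True).as_matrix()
rel(TA+58*A,M,"grasp")
E
```

```text
[ 36.4  20.8 111.8 -36.9  25.9 131.9] [-0.59332562 -0.88612794  0.00839093]
grasp shift m [-0.0007  0.0002  0.0018] rotvec [ 0.03 -0.01  0.17] | [563.2 320.1 100.2]
```

Within 1 mm now, so I grip and draw off along the axis.

send_rows:
  targets: "-0.0005 0 0.001 0 0 0 50;-0.0005 0 0.001 0 0 0 50;-0.0005 0 0.001 0 0 0 50;-0.0005 0 0.001 0 0 0 50;-0.0005 0 0.001 0 0 0 50;-0.0005 0 0.001 0 0 0 50;-0.0005 0 0.001 0 0 0 50;-0.0005 0 0.001 0 0 0 50"
  grip_force: 25

```text
time_s: 16.47
ee_pos: [563.0, 319.6, 101.7]
ee_rot: [168.6, -28.0, 27.9]
force: [-1.3, -4.4, 6.1]
gripper_width: 54.4
gripper_force: 25.1
```

send_rows:
  targets: "0 0 -0.003 0 0 0 40;0 0 -0.01 0 0 0 40;0 0 -0.02 0 0 0 40;0 0 -0.03 0 0 0 40;0 0 -0.045 0 0 0 40;0 0 -0.06 0 0 0 40;0 0 -0.08 0 0 0 40;0 0 -0.1 0 0 0 40;0 0 -0.12 0 0 0 40;0 0 -0.14 0 0 0 40;0 0 -0.14 0 0 0 40;0 0 -0.14 0 0 0 40"

```text
time_s: 17.47
ee_pos: [492.2, 314.9, 223.4]
ee_rot: [168.8, -28.1, 27.9]
force: [0.1, -0.6, -0.9]
gripper_width: 54.0
gripper_force: 25.0
```

```bash
python3 - <<'E'
from p import *
rel((430,0,310),down(0),"via");rel((484.5,-184,310),down(0),"above")
print(env.state()["qpos"].round(1))
E
```

```text
via shift m [-0.1377  0.2777 -0.1201] rotvec [  3.93 -30.1   24.53] | [430   0 310]
above shift m [-0.1712  0.4657 -0.1011] rotvec [  3.93 -30.1   24.53] | [ 484.5 -184.   310. ]
[ 41.3   8.  109.2 -26.8  41.  123.2]
```

send_rows:
  targets: "-0.138 0.278 -0.12 4 -30 24.5 40;-0.138 0.278 -0.12 4 -30 24.5 40;-0.138 0.278 -0.12 4 -30 24.5 40;-0.138 0.278 -0.12 4 -30 24.5 40;-0.138 0.278 -0.12 4 -30 24.5 40;-0.138 0.278 -0.12 4 -30 24.5 40;-0.138 0.278 -0.12 4 -30 24.5 40;-0.171 0.466 -0.101 4 -30 24.5 40;-0.171 0.466 -0.101 4 -30 24.5 40;-0.171 0.466 -0.101 4 -30 24.5 40;-0.171 0.466 -0.101 4 -30 24.5 40;-0.171 0.466 -0.101 4 -30 24.5 40"

```text
time_s: 18.47
ee_pos: [480.9, -167.6, 307.5]
ee_rot: [-180.0, 0.1, -0.0]
force: [1.3, 0.9, -1.2]
gripper_width: 54.4
gripper_force: 25.0
```

```bash
python3 - <<'E'
from p import *
rel((484.5,-184,290),down(0),"above")
E
```

```text
above shift m [0.0037 0.0165 0.0175] rotvec [-0.03  0.1  -0.05] | [ 484.5 -184.   290. ]
```

send_rows:
  targets: "0 0 0 0 0 0 40;0 0 0 0 0 0 40;0 0 0 0 0 0 40;0 0 0 0 0 0 40"

```text
time_s: 18.8
ee_pos: [480.8, -164.2, 308.1]
ee_rot: [-180.0, 0.1, 0.1]
force: [-0.3, 0.3, -0.7]
gripper_width: 54.3
gripper_force: 25.0
```

```bash
python3 - <<'E'
from p import *
rel((484.5,-184,225),down(0),"above")
E
```

```text
above shift m [0.0038 0.0198 0.0831] rotvec [-0.03  0.07  0.05] | [ 484.5 -184.   225. ]
```

send_rows:
  targets: "0.004 0.02 0.02 0 0 0 40;0.004 0.02 0.04 0 0 0 40;0.004 0.02 0.06 0 0 0 40;0.004 0.02 0.075 0 0 0 40;0.004 0.02 0.083 0 0 0 40;0.004 0.02 0.083 0 0 0 40;0.004 0.02 0.083 0 0 0 40;0.004 0.02 0.083 0 0 0 40"

```text
time_s: 19.47
ee_pos: [486.0, -185.0, 227.2]
ee_rot: [179.9, -0.1, 0.0]
force: [-0.4, 0.5, -1.4]
gripper_width: 54.2
gripper_force: 25.0
```

```bash
python3 - <<'E'
from p import *
st=env.state();print(st["ee_pos"],st["ee_rot"],st["force"])
S=eyes.grab_frame("side")
z=st["ee_pos"][2]-59.4
P=proj(S,[[*st["ee_pos"][:2],z+k] for k in (0,25,51,60)]);print("held expected",P.round(1).tolist()); print("stack",proj(S,[[484.5,-184,k] for k in(10,30,75,130)]).round(1).tolist())
g=cv2.cvtColor(S["image"],cv2.COLOR_BGR2GRAY).astype(int)
for r in(170,174,178,193,206,218): print(r,g[r,210:244])
x=cv2.resize(S["image"][130:240,170:290],None,fx=5,fy=5,interpolation=cv2.INTER_CUBIC); cv2.imwrite("pics/hold2.png",x)
E
```

```text
[ 485.96048819 -185.03028849  227.22343508] [ 1.79918163e+02 -1.47782529e-01  4.96924798e-02] [-0.37357357  0.5267335  -1.40263271]
held expected [[224.4, 178.8], [224.0, 171.5], [223.7, 163.7], [223.5, 161.0]]
stack [[226.7, 222.9], [226.5, 217.5], [225.8, 205.1], [225.0, 189.6]]
170 [48 51 49 58 66 67 73 76 79 76 78 82 81 81 84 85 79 81 80 79 80 72 71 73
 63 63 54 58 59 58 61 61 61 63]
174 [105 106 103  97  76  71  71  75  78  76  82  80  86  82  80  84  85  82
  81  77  78  77  76  71  69  65  67  67  70  75  79  72  77  84]
178 [111 110 105  91  75  71  63  69  74  83  80  82  82  88  82  80  86  86
  81  78  76  75  74  72  81  99 103 106 113 112 111 113 107 112]
193 [188 188 193 192 191 191 173 135  90  68  74  73  79  76  82  82  87  84
  83  83  84  77  79  83  98 104 110 110 108 112 107 109 106 106]
206 [203 204 203 208 200 165 115  76  74  78  76  79  79  83  83  85  81  81
  81  79  78  79  81  75  70  90 133 174 197 206 209 206 211 203]
218 [174 173 175 176 177 164 144  98  71  70  80  79  75  80  82  87  84  82
  87  81  79  81  76  77  75  74  80  99 118 121 118 125 128 126]
```

View pics/hold2.png

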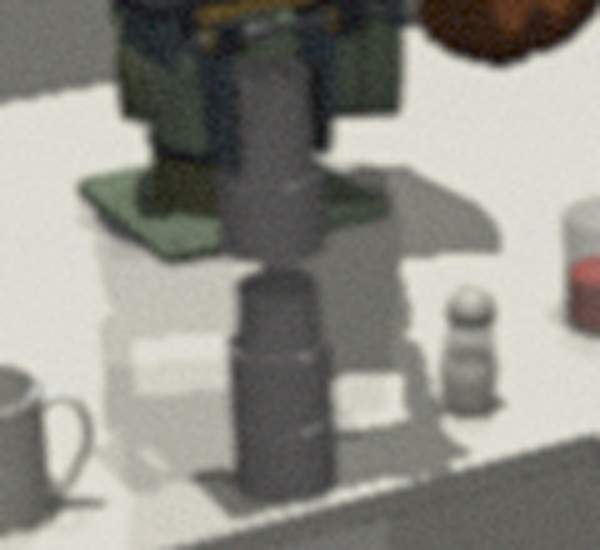

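The held tall cup (crop collar 220–324, y≈215) is above the stack (231–330). It may be slightly tilted, so I check that with averaged edge profiles.

```bash
python3 - <<'E'
from p import *
S=[eyes.grab_frame("side") for _ in range(10)]
m=np.mean([cv2.cvtColor(s["image"],cv2.COLOR_BGR2GRAY) for s in S],0)
np.save("avg.npy",m)
for r in range(162,188): print(r,m[r,206:244].round().astype(int))
st=env.state()["ee_pos"];f=S[0]
# predicted silhouette edges of an upright collar at this pose
v=f["eye"][:2]-st[:2]; v/=np.linalg.norm(v); n=np.array([-v[1],v[0]])
z=st[2]-59.4
for k in(0,25,50): print(proj(f,[[*(st[:2]-34*n),z+k],[*(st[:2]+34*n),z+k]]).round(1).tolist())
print("rim near/far",proj(f,[[*(st[:2]+34*v),z],[*(st[:2]-34*v),z+51]]).round(1).tolist())
E
```

```text
162 [ 38  34  36  30  31  34  37  37  40  42  43  46  63  76  78  80  82  82
  82  80  80  80  78  75  72  72  82  99 129 159 184 198 203 202 199 192
 186 188]
163 [ 44  44  44  42  39  39  42  46  45  46  46  47  63  75  80  80  84  82
  81  82  80  79  78  75  74  70  69  75  94 120 146 164 176 177 170 153
 137 131]
164 [ 48  47  47  49  47  48  49  55  58  55  51  54  66  77  80  81  82  83
  82  82  81  80  79  76  74  74  76  75  74  76  92 112 123 128 124 113
 101  96]
165 [46 47 49 48 48 50 53 56 61 64 64 66 72 77 79 82 82 83 82 81 82 80 79 79
 79 81 82 78 67 58 57 65 71 80 89 92 94 94]
166 [46 49 50 48 47 48 52 57 65 69 69 71 78 82 82 83 85 86 86 84 82 85 88 84
 84 82 79 72 64 54 53 50 54 61 72 82 89 90]
167 [49 47 49 47 49 50 51 58 65 68 72 77 83 84 85 86 87 88 86 87 86 88 92 88
 83 78 73 70 60 52 52 52 54 52 56 65 73 78]
168 [46 49 51 48 52 49 52 58 64 70 71 76 79 81 83 83 85 84 84 81 82 83 84 84
 78 74 73 68 60 55 52 52 54 53 54 55 56 64]
169 [46 47 50 49 49 50 52 57 63 69 73 74 75 79 81 80 81 82 80 80 80 80 80 80
 78 74 73 67 59 56 52 54 54 52 54 51 55 56]
170 [46 47 49 5
[... 2192 characters left out ...]
5  65  67  69  73  79  87  97 107 110 111 111 111 109 109 109 110
 108 110]
185 [192 193 191 192 192 191 192 192 193 193 187 170 140 107  85  71  63  62
  64  62  64  63  64  65  65  69  82  98 109 110 110 109 110 111 108 110
 110 110]
186 [191 190 192 191 191 191 192 192 192 191 174 139  96  70  61  59  60  62
  63  64  64  64  66  65  64  65  74  94 106 110 109 110 111 110 110 110
 111 110]
187 [190 190 191 191 192 192 192 192 193 186 165 124  80  62  61  64  64  64
  64  65  65  64  63  65  64  66  72  90 105 109 109 109 109 109 108 110
 108 110]
[[213.5, 179.6], [234.9, 178.6]]
[[213.1, 172.3], [234.6, 171.2]]
[[212.6, 164.9], [234.3, 163.8]]
rim near/far [[224.4, 183.2], [223.3, 160.4]]
```

The edges are straight and match an upright cup to 0.3 px, so there is no tilt. I lower.

send_rows:
  targets: "-0.001 -0.0005 0.006 0 0 0 40;-0.001 -0.0005 0.012 0 0 0 40;-0.001 -0.0005 0.018 0 0 0 40;-0.001 -0.0005 0.023 0 0 0 40;-0.001 -0.0005 0.028 0 0 0 40;-0.001 -0.0005 0.033 0 0 0 40;-0.001 -0.0005 0.038 0 0 0 40;-0.001 -0.0005 0.038 0 0 0 40"

```text
time_s: 20.68
ee_pos: [483.6, -184.6, 186.8]
ee_rot: [-180.0, 0.1, -0.0]
force: [-0.8, 0.3, -1.3]
gripper_width: 54.2
gripper_force: 25.0
```

send_rows:
  targets: "0 0 0.004 0 0 0 40;0 0 0.008 0 0 0 40;0 0 0.012 0 0 0 40;0 0 0.016 0 0 0 40;0 0 0.019 0 0 0 40;0 0 0.021 0 0 0 40;0 0 0.021 0 0 0 40"

```text
time_s: 21.27
ee_pos: [483.9, -184.7, 166.5]
ee_rot: [180.0, 0.0, -0.0]
force: [0.3, -0.2, -2.0]
gripper_width: 54.2
gripper_force: 25.0
```

send_rows:
  targets: "0 0 0.001 0 0 0 40;0 0 0.002 0 0 0 40;0 0 0.0025 0 0 0 40;0 0 0.0025 0 0 0 40"

```text
time_s: 21.6
ee_pos: [484.2, -184.8, 164.5]
ee_rot: [180.0, -0.0, -0.0]
force: [-0.7, 0.5, -0.9]
gripper_width: 54.1
gripper_force: 25.0
```

send_rows:
  targets: "0 0 0.0005 0 0 0 40;0 0 0.001 0 0 0 40;0 0 0.001 0 0 0 40;0 0 0.001 0 0 0 40"

```text
time_s: 21.93
ee_pos: [484.2, -184.8, 163.5]
ee_rot: [180.0, -0.0, -0.0]
force: [-0.2, -0.1, -2.2]
gripper_width: 54.1
gripper_force: 25.0
```

send_rows:
  targets: "0 0 0.0005 0 0 0 40;0 0 0.001 0 0 0 40;0 0 0.001 0 0 0 40;0 0 0.001 0 0 0 40"

```text
time_s: 22.27
ee_pos: [484.3, -184.9, 162.5]
ee_rot: [180.0, -0.0, -0.0]
force: [-0.2, -1.2, -1.4]
gripper_width: 54.1
gripper_force: 25.0
```

send_rows:
  targets: "0 0 0.0005 0 0 0 40;0 0 0.001 0 0 0 40;0 0 0.001 0 0 0 40;0 0 0.001 0 0 0 40"

```text
time_s: 22.6
ee_pos: [484.5, -184.9, 162.3]
ee_rot: [180.0, -0.1, -0.0]
force: [-1.9, 0.2, 5.5]
gripper_width: 54.3
gripper_force: 25.0
```

send_rows:
  targets: "0 0 0.0005 0 0 0 40;0 0 0.001 0 0 0 40;0 0 0.001 0 0 0 40;0 0 0.001 0 0 0 40"

```text
time_s: 22.93
ee_pos: [484.8, -184.9, 162.2]
ee_rot: [179.9, -0.2, -0.0]
force: [-2.1, 1.3, 9.2]
gripper_width: 54.5
gripper_force: 25.1
```

Contact came at the predicted height (162). I hold about 10 N, check, then release.

send_rows:
  targets: "0 0 0 0 0 0 40;0 0 0 0 0 0 40;0 0 0 0 0 0 40;0 0 0 0 0 0 40;0 0 0 0 0 0 40"

```text
time_s: 23.35
ee_pos: [484.8, -184.9, 162.2]
ee_rot: [179.9, -0.1, -0.0]
force: [-1.8, 0.8, 10.9]
gripper_width: 54.2
gripper_force: 25.1
```

```bash
python3 - <<'E'
from p import *
m=np.mean([cv2.cvtColor(eyes.grab_frame("side")["image"],cv2.COLOR_BGR2GRAY) for _ in range(3)],0)
f=eyes.grab_frame("side")
print(proj(f,[[484.5,-184,z] for z in(25,51,77,102,128)]).round(1).tolist())
def e(r,c0,c1):
    l=m[r,c0:c1]; mid=(l.max()+l.min())/2; i=np.where(np.diff(np.sign(l-mid)))[0]; return [round(c0+k+(l[k]-mid)/(l[k]-l[k+1]),2) for k in i]
for r in(186,190,194,198,201,204,208,212,216,220): print(r,e(r,208,221),e(r,230,242))
E
```

```text
[[226.5, 218.9], [226.2, 211.7], [225.8, 204.5], [225.4, 197.5], [225.1, 190.1]]
186 [np.float64(214.1)] [np.float64(235.07)]
190 [np.float64(214.46)] [np.float64(235.29)]
194 [np.float64(214.49)] [np.float64(235.34)]
198 [np.float64(215.03)] [np.float64(235.8)]
201 [np.float64(215.51)] [np.float64(232.06), np.float64(235.9)]
204 [np.float64(215.47)] [np.float64(236.21)]
208 [np.float64(215.63)] [np.float64(236.07)]
212 [np.float64(215.82)] [np.float64(236.58)]
216 [np.float64(216.25)] [np.float64(230.5), np.float64(236.31)]
220 [np.float64(216.46)] [np.float64(236.82)]
```

send_rows:
  targets: "0 0 -0.001 0 0 0 40;0 0 -0.002 0 0 0 40;0 0 -0.002 0 0 0 100;0 0 -0.002 0 0 0 100;0 0 -0.002 0 0 0 100;0 0 -0.002 0 0 0 100;0 0 -0.002 0 0 0 100;0 0 -0.002 0 0 0 100"

```text
time_s: 24.22
ee_pos: [484.2, -184.8, 162.4]
ee_rot: [180.0, -0.0, -0.0]
force: [0.5, -0.3, 0.1]
gripper_width: 89.8
gripper_force: 0.0
```

send_rows:
  targets: "0 0 -0.01 0 0 0 100;0 0 -0.03 0 0 0 100;0 0 -0.06 0 0 0 100;0 0 -0.09 0 0 0 100;0 0 -0.12 0 0 0 100;0 0 -0.13 0 0 0 100;0 0 -0.13 0 0 0 100;0 0 -0.13 0 0 0 100"

```text
time_s: 24.88
ee_pos: [483.9, -184.7, 292.2]
ee_rot: [180.0, -0.0, -0.0]
force: [0.2, 0.4, -0.1]
gripper_width: 91.4
gripper_force: 0.0
```

```bash
python3 - <<'E'
from p import *
f=eyes.grab_frame("side");x=cv2.resize(f["image"][110:240,170:310],None,fx=4,fy=4,interpolation=cv2.INTER_CUBIC); cv2.imwrite("pics/end.png",x)
E
```

```text
(no output)
```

View pics/end.png

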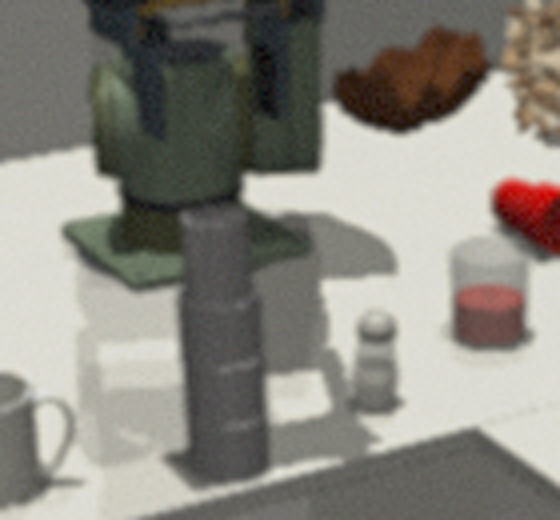

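The picture shows a straight three-cup stack (crop x≈225, y 205–475) with flush collars. The gripper is clear above it, and the shaker, jar and mug look undisturbed.

```bash
python3 -c "
from workcell import env
print(env.job_done())"
```

```text
the job is handed in; nothing more can be done
None
```

I nested the short cup over the standing cup and the tall cup over the short one, pressed each home with about 11 to 12 N while held, then released and handed the job in at about 25 s; the last picture shows a straight stack, but the hand-in gave no verdict.

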